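# Close and latch the microscope lamp box

## Robot

A 7-joint arm with a two-finger parallel gripper is mounted at the origin on the work surface. World frame = base frame: x ahead of the robot, y to its left, z up, the work surface at z = 0. Lengths are in mm, angles in rad, forces in N, time in s.
With the tool pointing down it reaches from about 425 to 975 mm from the base axis. Payload 16.7 kg.
Tool frame: the origin (TCP) lies between the finger pads; the fingertips stand 11 mm ahead of it and the grasp point (between the pads) lies 8 mm behind it; x points along the fingers, y is the direction in which the jaws open and shut, and the axes are right-handed (so a half turn about x gives the same grasp; the last joint's range is limited). The gripper opens to 85 mm and grips with 20 to 120 N. Pads are 22 mm wide; open, the fingers measure 114 mm over their backs; the gripper's body (76 mm by 85 mm) begins 54 mm behind the grasp point. The pads swing forward as they close: fully open they stand 13 mm farther back than shut.
Start: joints at [-1.488, 0.426, 0.074, 1.606, -0.034, 1.111, -0.067], TCP at [155.076, 656.908, 242.302] pointing down, gripper open.
Joint ranges: [-2.85, 2.85], [-0.5, 2.14], [-1.23, 1.37], [0.21, 2.46], [-1.02, 4.16], [0.16, 2.05], [-2.73, 2.73]. Speed limits (rad/s): [1.89, 1.89, 2.39, 2.39, 3.01, 3.01, 3.01].

## Interface

Orientations are given as [roll, pitch, yaw] about the fixed x, y, z axes, in that order (R = Rz(yaw) Ry(pitch) Rx(roll)).
In Python, from cell import readout, capture, camera_model, robot, spotter gives the robot as it stands.
- The arm moves only by the shell command python3 -m pendant 'ROWS' [OPENING] [FORCE]. ROWS is JSON, a list of rows, each a list of 4 numbers: the shift along the tool's x, y, z in mm, then the turn about the tool's x in degrees. In form: [[tx, ty, tz, roll], ...]. A call has 1 to 5 rows; each row shifts and turns the commanded pose from where the row before left it, along the tool's axes as they then stand; what a row does not reach is not made up. A row lasts 1/8 s, in which the tool goes at most 62.5 mm and 10.7 degrees, less where a joint would pass 70% of its speed; a pose out of reach is approached as far as the arm can. A call with a gripper value outside its range is refused whole. OPENING is the opening, from -1 (shut) to 1 (fully open), so that 0 is half open, set as the call begins (- or left out, the last holds). The fingers move at their own pace and stop on an object; FORCE is the grip in N (left out, the last holds). Time passes only in rows, so rows that do not move let the fingers close. It gives the time, the measured TCP pose, the force and the opening at its end, in the units of the state.
- readout.read_state(): the state, without advancing time (a new reading comes with each control period).
- capture(name): name is "side" or "top"; returns the picture (384x512x3 uint8, red, green, blue); there is no depth.
- camera_model(name): a dict with "intrinsics" (3x3 intrinsics, pixels), "camera_from_world" (4x4, takes a point from world to camera coordinates). Camera axes: x right, y up, looking along -z (the intrinsics and any distortion apply to the point x, -y, -z); pixel columns grow to the right and rows downward; lengths in mm; the calibration is good to about 2 mm. A picture is of the moment at which its call begins. camera_model takes no time and is no camera call.
- robot.sign_off(): hands the job in, once; it reports no verdict.
Trained networks look in the newest picture that a camera, given by its name, has taken for a name from the list of things; names that differ only in an ending like _2 or _b are one class to them, and where a whole thing is asked for, a point or a joint stands for the part that bears it (a point fixed in the world has none). Each returns a list of dicts, best first, with "score" (0 to 1); they miss things now and then, are a little off and sometimes report something else, mostly with a low value. They report only what shows in the picture. A call takes as long as a camera call.
- spotter.trace(camera, name): "mask" (384x512 bool, what is visible of it) and "location" ([column, row] in pixels, amid what is visible of it).
The state is a dict: "time_s": time; "q": joint angles; "joint_velocities": joint speeds; "effort": joint torques, N m; "position": TCP position; "eef_rot": TCP orientation; "ft_force": force on the tool from outside, world axes, zero at the start; "torque": the same for the moment, N m; "finger_gap": opening from 0.0 (shut) to 1.0 (fully open).
Only numpy, scipy, OpenCV 4.12 (cv2) and the standard library are available. Lean on these libraries where they do the work, as an engineer would, in place of code of your own. Each camera call takes 0.05 s, during which the arm holds its last target.

## Task

A lamp has been changed in the white lamp box with the blue wing knob: press its hatch fully shut, then turn the blue knob clockwise (seen from above) to its stop, so that the tongue under the hatch swings behind the frame edge and locks it. Let go of the knob, and leave the hatch and knob of the box with the orange wing as they are.

Things in the scene. Friction and masses are not known exactly. Their poses are not given: they have to be found in the camera images.
- blue_box: White steel lamp box, blue front stripe, fixed, 220 (x) x 180 (y) x 94 mm high; origin: centre of its underside on the bench; -x is its front (to the robot), z up. The grey hatch in its top, 136 (x) x 152 (y) x 8 mm, hinges at the far side (line along y at x +70, z 86 mm); shut, its top is at z 94 mm. A like box with orange trim stands 300 to 600 mm away, on either side.
- blue_hatch (a joint): Hatch angle of the blue box, rad: 0 fully shut (hard stop), growing as the front edge rises. Starts 0.12 to 0.28. The stiff hinge stays where it is left; 1 to 4 N down at blue_press closes it.
- blue_press (a point): Centre of the blue disc, 24 mm wide, on the hatch's top face, beside the knob near the free front edge: the place to press; the wing stays 25 mm clear of its centre. With the hatch shut it lies at x -48, y +52, z 94 mm in the box's frame. Its z is normal to the hatch.
- blue_grip (a point): Point on the knob's axis inside the blue wing, at grip height, 18 mm below its top. The wing is an upright plate 10 mm thick, 46 long, 38 high, on a black disc 30 mm wide, 6 high. Own y runs along the wing (-y: end with white dot, tongue below it), x across it, z up its axis. Hatch shut: at x -42, y 0, z 120 mm in the box's frame, turning on the spot.
- blue_knob (a joint): Angle of the blue wing knob, rad, growing clockwise from above. 0: wing along the box's y, white dot to -y, tongue clear; 1.57 (hard stop): wing along the box's x, dot at the green mark in front, 45 mm tongue behind the frame. Starts 0.10 to 0.40. Friction 0.06 N m; stays where left. Past 0.5 the tongue strikes the frame if the hatch is over 0.02 open.
- orange_wing_end (a point): Dotted end of the orange wing on the other, like lamp box, whose hatch is also ajar: to be left alone. The point is 23 mm from its knob's axis and 18 mm below the wing's top; it moves with that hatch and knob.

How it is judged (in metres and radians):
On the way:
1. the blue box's hatch is pressed shut (value of joint blue_hatch below 0.04 rad), for 0.2 s.
At the end, for the whole second after the job is handed in: The blue box's hatch is shut (within 0.04 rad), its knob is turned to within 0.27 rad of the stop (past 1.3 rad) and at rest, and the orange wing end is within 12 mm of where it was (value of joint blue_hatch below 0.04 rad and value of joint blue_knob above 1.3 rad and velocity of joint blue_knob below 0.1 rad/s and distance of orange_wing_end from where it was at the start of the episode below 0.012 m); the robot touches nothing.
It fails at once if the hatch or knob of the orange box is moved by 12 mm or more (distance of orange_wing_end from where it was at the start of the episode above 0.012 m).
It also fails if it takes over 45 s, if anything falls off the work surface, if the arm or the gripper's body presses on something with over 40 N, if the wrist force passes 120 N, or if a joint passes its speed limit or range.

## Working session

There is one attempt and no reset: what is moved stays moved. The work goes in short steps, Python scripts to look and compute and a shell command to move; the robot and the scene stay as the last step left them, time stands still between calls to the robot, and variables do not carry over. Pictures are saved under pics/ and viewed, and the job is handed in when it is done.

```bash
ls; mkdir -p pics; python3 - <<'E'
from cell import readout, capture, camera_model, robot, spotter
import cv2, numpy as np
s=readout.read_state(); print({k:np.round(v,3).tolist() for k,v in s.items()})
for c in ("side","top"):
    im=capture(c); cv2.imwrite(f"pics/{c}0.png",im[...,::-1])
    m=camera_model(c); print(c,np.round(m["intrinsics"],2).tolist(),np.round(m["camera_from_world"],4).tolist(),m.keys())
    for n in ("blue_box","blue_press","blue_grip","blue_hatch","orange_wing_end"):
        for d in spotter.trace(c,n)[:2]: print(c,n,round(d["score"],2),np.round(d["location"],1),d["mask"].sum())
E
```

```text
pics
{'time_s': 0.0, 'q': [-1.489, 0.427, 0.074, 1.607, -0.034, 1.111, -0.067], 'joint_velocities': [0.0, 0.0, 0.0, -0.002, 0.0, 0.0, -0.001], 'effort': [0.0, -94.982, 3.762, -46.353, 0.019, 0.01, 0.0], 'position': [155.001, 656.561, 241.604], 'eef_rot': [-1.481, 1.57, -1.713], 'ft_force': [-1.048, -0.651, 0.174], 'torque': [0.03, -0.014, 0.01], 'finger_gap': 1.004}
side [[411.45, 0.0, 249.79], [0.0, 411.45, 188.2], [0.0, 0.0, 1.0]] [[0.9999, -0.0152, 0.0026, -577.2124], [0.0089, 0.7089, 0.7053, -70.8539], [-0.0126, -0.7052, 0.7089, -964.5747], [0.0, 0.0, 0.0, 1.0]] dict_keys(['intrinsics', 'camera_from_world'])
side blue_box 0.77 [233.1 313.2] 14530
side blue_press 0.84 [229.9 296.7] 5845
side blue_grip 0.86 [211.2 294. ] 413
side blue_hatch 0.92 [232.  296.5] 5890
side orange_wing_end 0.54 [236.7 134.6] 203
top [[465.3, 0.0, 258.39], [0.0, 465.3, 194.9], [0.0, 0.0, 1.0]] [[0.1042, -0.9945, 0.0077, -59.0911], [0.966, 0.1031, 0.2372, -607.5127], [-0.2367, -0.0173, 0.9714, -922.7052], [0.0, 0.0, 0.0, 1.0]] dict_keys(['intrinsics', 'camera_from_world'])
top blue_box 0.84 [381.7 242.3] 10395
top blue_press 0.72 [388.  235.7] 4623
top blue_grip 0.65 [402.8 249.9] 339
top blue_hatch 0.81 [389.2 234.4] 4728
top blue_hatch 0.49 [382.4 238.4] 10347
top orange_wing_end 0.69 [184.5 203. ] 332
top orange_wing_end 0.29 [400.6 251.8] 351
```

View pics/side0.png

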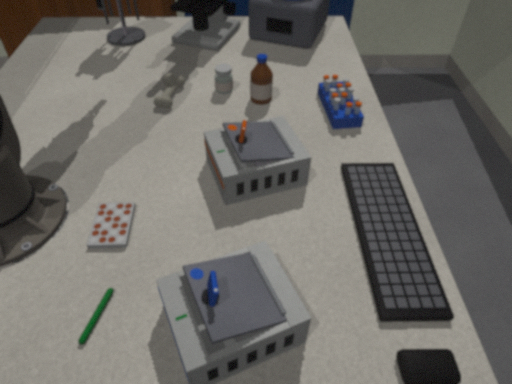

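View pics/top0.png

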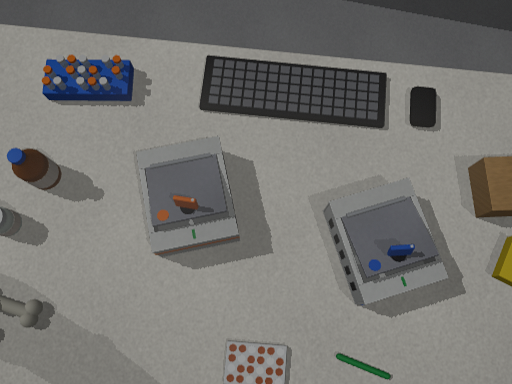

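```bash
python3 - <<'E'
import cv2
a=cv2.imread("pics/side0.png")[210:384,130:330]; cv2.imwrite("pics/side0z.png",cv2.resize(a,None,fx=4,fy=3.4,interpolation=cv2.INTER_CUBIC)[:600])
a=cv2.imread("pics/top0.png")[170:310,300:480]; cv2.imwrite("pics/top0z.png",cv2.resize(a,None,fx=4,fy=4,interpolation=cv2.INTER_CUBIC))
E
```

```text
(no output)
```

View pics/side0z.png

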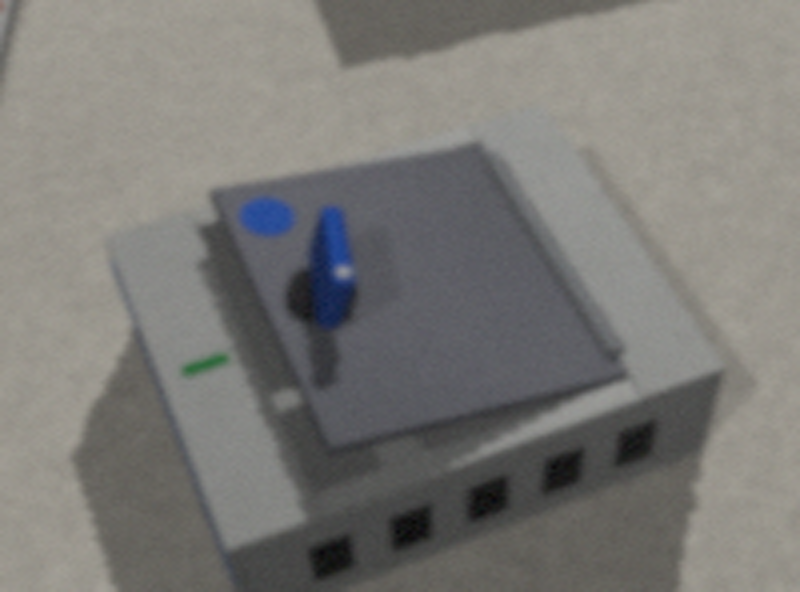

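View pics/top0z.png

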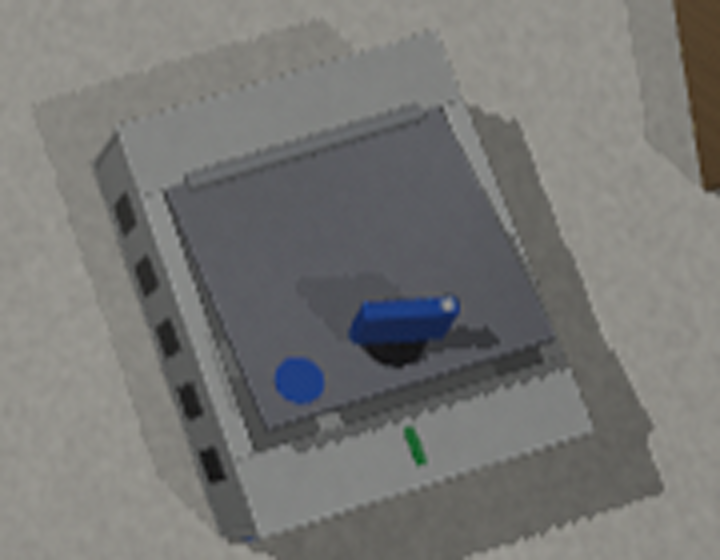

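The side view shows the blue box at about (233, 313), with its disc at (196, 273) and the wing at (212, 288). The top view shows it at about (382, 242), with its disc at (375, 265), the wing at (402, 248) and the dot at (412, 246). The orange box is well away, to +y. I'll fit the box pose, hatch angle and knob angle to these points.

```bash
cat > h.py <<'E'
import numpy as np
from cell import camera_model
from scipy.spatial.transform import Rotation as R
CM={c:camera_model(c) for c in("side","top")}
def proj(c,p):
    m=CM[c]; M=np.array(m["camera_from_world"]); K=np.array(m["intrinsics"])
    q=M[:3,:3]@p+M[:3,3]; q=np.array([q[0],-q[1],-q[2]]); u=K@q; return u[:2]/u[2]
def hat(p,a): # point in box frame (hatch shut) rotated by hatch angle; front edge rises
    o=np.array([70,0,86.]); return o+R.from_euler('y',a).apply(np.array(p)-o)
def world(p,th): return np.array([th[0],th[1],0])+R.from_euler('z',th[2]).apply(p)
def knob(l,k): # l in grip frame (knob 0), clockwise from above k
    return np.array([-42,0,120.])+R.from_euler('z',-k).apply(l)
E
cat > fit.py <<'E'
from h import *
from scipy.optimize import least_squares
F=[(-110,90,94),(-110,-90,94),(110,-90,94),(110,90,94)]
H=[(-66,76,94),(-66,-76,94),(70,-76,94),(70,76,94)]
obs={"side":dict(F=[(157,280.6),(188,371.2),(310.5,319.4),(262.5,240.9)],H=[(183,265.9),(213.75,340.9),None,None],D=(196.5,273.5),W=(215.75,289.7)),
"top":dict(F=[(364.5,303.7),(448.7,278),(409.2,178),(330.5,200.5)],H=[(367,277.5),(438,255.5),None,None],D=(374.75,265),W=(412.2,246))}
def res(th,full=False):
    r=[];n=[]
    for c,o in obs.items():
        for i,(p,q) in enumerate(zip(F,o["F"])): r.append(proj(c,world(p,th))-q); n.append((c,"F",i))
        for i,(p,q) in enumerate(zip(H,o["H"])):
            if q: r.append(proj(c,world(hat(p,th[3]),th))-q); n.append((c,"H",i))
        r.append(proj(c,world(hat((-48,52,94),th[3]),th))-o["D"]); n.append((c,"D"))
        r.append(proj(c,world(hat(knob((0,-20,18),th[4]),th[3]),th))-o["W"]); n.append((c,"W"))
    if full:
        for a,b in zip(n,r): print(a,np.round(b,1))
    return np.ravel(r)
s=least_squares(res,[550,-240,0.2,0.2,0.25],loss="soft_l1")
th=s.x; print(np.round(th,4),np.sqrt(np.mean(res(th,True)**2)))
print("press",world(hat((-48,52,94),th[3]),th),"shut",world((-48,52,94),th))
print("grip shut",world((-42,0,120),th),"now",world(hat((-42,0,120),th[3]),th))
import json; json.dump(th.tolist(),open("th.json","w"))
E
python3 fit.py; python3 - <<'E'
from h import *
s=R.from_euler('xyz',[-1.481,1.57,-1.713]).as_matrix(); print(np.round(s,3))
E
```

```text
('side', 'F', 0) [-0.9 -2.1]
('side', 'F', 1) [-1.8  0.9]
('side', 'F', 2) [ 1.9 -1.2]
('side', 'F', 3) [ 4.  -1.3]
('side', 'H', 0) [ 0.1 -1.2]
('side', 'H', 1) [-1.   0.7]
('side', 'D') [ 0.6 -0.1]
('side', 'W') [0.3 1.7]
('top', 'F', 0) [0.2 1. ]
('top', 'F', 1) [-0.   0.2]
('top', 'F', 2) [-0.1 -0.6]
('top', 'F', 3) [-1.7  0.7]
('top', 'H', 0) [-0.5 -0.4]
('top', 'H', 1) [ 1.2 -1. ]
('top', 'D') [-0.3  0.1]
('top', 'W') [1.2 0.3]
[ 5.409069e+02 -2.686583e+02  3.978000e-01  2.450000e-01  2.696000e-01] 1.2155724465875464
press [ 481.54898008 -237.1953244   122.38293747] shut [ 476.51130331 -239.31203886   94.        ]
grip shut [ 502.18613712 -284.92785749  120.        ] now [ 512.87274519 -280.43759365  146.15114922]
[[-0.     0.23   0.973]
 [-0.001  0.973 -0.23 ]
 [-1.    -0.001  0.   ]]
```

```bash
python3 -m pendant '[[-15,-20,35,0],[-15,-23,45,0],[-15,-23,45,0],[-10,-23,45,0],[-5,-23,45,0]]' -1 40; python3 -m pendant '[[0,-23,45,0],[0,-23,45,0],[0,-23,42,0],[0,0,0,10],[0,0,0,10]]'
```

```text
time_s: 1.23
position: [339.8, 497.5, 303.2]
eef_rot: [1.419, 1.57, 1.188]
ft_force: [0.3, 0.6, -0.3]
finger_gap: 0.005
time_s: 1.85
position: [451.8, 400.4, 302.4]
eef_rot: [2.034, 1.571, 1.446]
ft_force: [-1.2, -0.3, 0.7]
finger_gap: 0.001
```

```bash
cat > to.py <<'E'
import sys; from h import *; from cell import readout
s=readout.read_state(); p=np.array(s["position"]); M=R.from_euler('xyz',s["eef_rot"]).as_matrix()
t=np.array([float(v) for v in sys.argv[1:4]])
print("t",round(s["time_s"],2),"pos",p.round(1),"tool shift",(M.T@(t-p)).round(1),"jaw deg",round(float(np.degrees(np.arctan2(M[1,1],M[0,1]))),1),"x",M[:,0].round(3),"F",np.round(s["ft_force"],1),"gap",round(s["finger_gap"],3),"q",np.round(s["q"],2))
E
python3 to.py 476.5 -239 240
```

```text
t 1.85 pos [451.8 400.4 302.4] tool shift [  62.3 -518.3  375.2] jaw deg 56.3 x [ 0.  0. -1.] F [-1.2 -0.3  0.7] gap 0.001 q [-1.07  0.27  0.29  1.71 -0.08  1.17  0.23]
```

```bash
python3 -m pendant '[[0,0,0,10],[0,0,0,10],[0,0,0,10],[0,0,0,10],[0,0,0,9]]'; python3 to.py 476.5 -239 240
```

```text
time_s: 2.48
position: [451.2, 401.0, 302.4]
eef_rot: [-2.965, 1.571, 1.877]
ft_force: [-0.9, 0.9, -0.2]
finger_gap: -0.001
t 2.48 pos [451.2 401.  302.4] tool shift [ 62.3 -57.4 637.9] jaw deg 7.4 x [-0.  0. -1.] F [-0.9  0.9 -0.2] gap -0.001 q [-1.18  0.27  0.43  1.72 -0.12  1.17 -0.59]
```

```bash
python3 -m pendant '[[0,0,40,0],[0,0,53,0],[0,0,53,0],[0,-5,53,0],[0,-5,53,0]]';python3 -m pendant '[[0,-5,53,0],[0,-5,53,0],[0,-5,53,0],[0,-5,53,0],[0,-5,53,0]]'; python3 -m pendant '[[15,-5,50,0],[20,-5,40,0],[20,-5,20,0],[0,0,0,0]]'; python3 to.py 476.5 -239 150
```

```text
time_s: 3.1
position: [475.0, 148.2, 302.5]
eef_rot: [2.435, 1.57, 0.999]
ft_force: [0.8, 0.2, 1.0]
finger_gap: -0.001
time_s: 3.72
position: [485.8, -117.7, 302.7]
eef_rot: [1.973, 1.57, 0.537]
ft_force: [1.5, 0.8, -0.3]
finger_gap: 0.001
time_s: 4.22
position: [484.7, -228.3, 246.3]
eef_rot: [-1.474, 1.568, -2.913]
ft_force: [0.3, 1.0, 0.0]
finger_gap: 0.002
t 4.22 pos [ 484.7 -228.3  246.3] tool shift [96.4 -9.3  9.5] jaw deg 7.5 x [-0.002 -0.001 -1.   ] F [0.3 1.  0. ] gap 0.002 q [-0.41  0.26  0.87  1.95 -0.23  1.04  0.69]
```

```bash
python3 -m pendant '[[30,-5,5,0],[32,-4,5,0],[30,0,0,0],[0,0,0,0]]'; python3 to.py 477 -239 105; python3 - <<'E'
from h import *
from cell import capture
import cv2
for c in("side","top"):
    im=capture(c)[...,::-1].copy(); u=[200,150] if c=="side" else [380,250]
    x0,y0=u[0]-75,u[1]-(75 if c=="top" else -40)
    a=im[max(0,y0):y0+184,x0:x0+200] ; cv2.imwrite(f"pics/{c}1.png",cv2.resize(a,None,fx=3,fy=3,interpolation=cv2.INTER_CUBIC))
E
```

```text
time_s: 4.72
position: [477.9, -237.0, 154.7]
eef_rot: [-1.994, 1.568, 2.854]
ft_force: [-0.0, -0.0, 1.1]
finger_gap: -0.0
t 4.72 pos [ 477.9 -237.   154.7] tool shift [49.7 -1.   1.9] jaw deg 7.8 x [-0.002  0.001 -1.   ] F [-0.  -0.   1.1] gap -0.0 q [-0.3   0.39  0.79  2.04 -0.36  0.86  0.84]
```

View pics/side1.png

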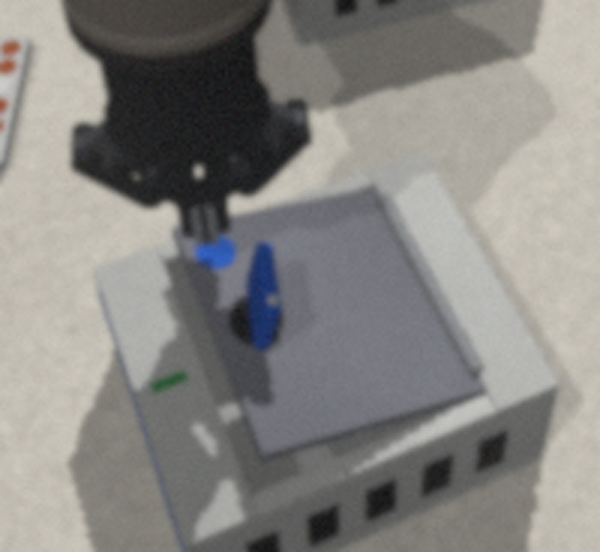

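View pics/top1.png

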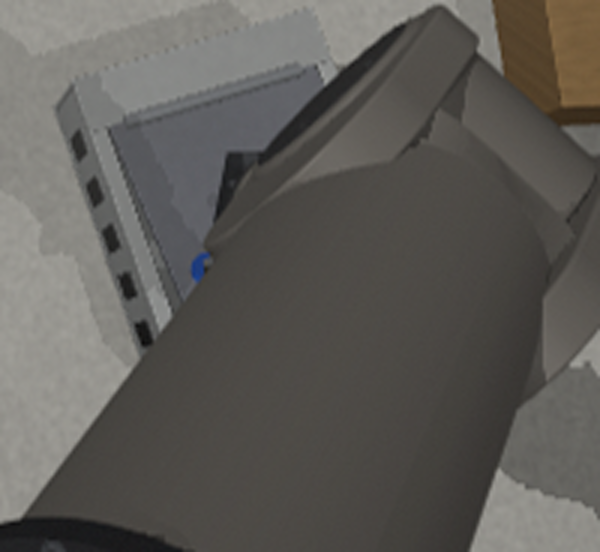

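Side view: the closed fingertips at (205, 235) in the crop sit just above the disc at (215, 252), clear of the wing. Pressing down now.

```bash
python3 -m pendant '[[12,0,1,0],[12,0,1,0],[10,0,0,0],[8,0,0,0],[5,0,0,0]]'; python3 -m pendant '[[2,0,0,0],[1,0,0,0],[0,0,0,0]]';python3 to.py 477 -239 105
```

```text
time_s: 5.45
position: [478.3, -240.2, 107.7]
eef_rot: [-1.675, 1.57, -3.111]
ft_force: [-0.8, -1.0, 2.1]
finger_gap: -0.001
time_s: 5.82
position: [478.7, -240.1, 105.4]
eef_rot: [1.19, 1.57, -0.246]
ft_force: [-0.1, -0.7, 0.4]
finger_gap: 0.002
t 5.83 pos [ 478.7 -240.1  105.4] tool shift [ 0.4 -1.5 -1.3] jaw deg 7.7 x [ 0. -0. -1.] F [-0.1 -0.7  0.4] gap 0.002 q [-0.23  0.47  0.73  2.07 -0.45  0.76  0.91]
```

```bash
python3 -m pendant '[[1.5,0,0,0],[0,0,0,0]]'; python3 -m pendant '[[1.5,0,0,0],[0,0,0,0]]'
```

```text
time_s: 6.08
position: [478.8, -240.2, 104.8]
eef_rot: [2.088, 1.57, 0.652]
ft_force: [-6.2, 3.9, 23.5]
finger_gap: -0.005
time_s: 6.32
position: [478.9, -240.2, 104.5]
eef_rot: [2.253, 1.568, 0.817]
ft_force: [-15.0, 9.9, 54.9]
finger_gap: 0.001
```

```bash
python3 -m pendant '[[-10,0,0,0],[-30,0,0,0],[-35,0,0,0],[-20,0,0,0],[0,0,0,0]]' ; python3 to.py 502 -285 200;  python3 - <<'E'
from h import *
from cell import capture
import cv2
im=capture("side")[...,::-1]; cv2.imwrite("pics/side2.png",cv2.resize(im[190:384,125:325],None,fx=4,fy=3,interpolation=cv2.INTER_CUBIC))
im=capture("top")[...,::-1]; cv2.imwrite("pics/top2.png",im)
E
```

```text
time_s: 6.95
position: [479.3, -240.2, 198.6]
eef_rot: [1.411, 1.568, -0.025]
ft_force: [-0.0, -1.0, -0.1]
finger_gap: -0.001
t 6.95 pos [ 479.3 -240.2  198.6] tool shift [-1.3 16.5 47.4] jaw deg 7.7 x [ 0.003 -0.    -1.   ] F [-0.  -1.  -0.1] gap -0.001 q [-0.34  0.33  0.84  2.   -0.3   0.94  0.79]
```

View pics/side2.png

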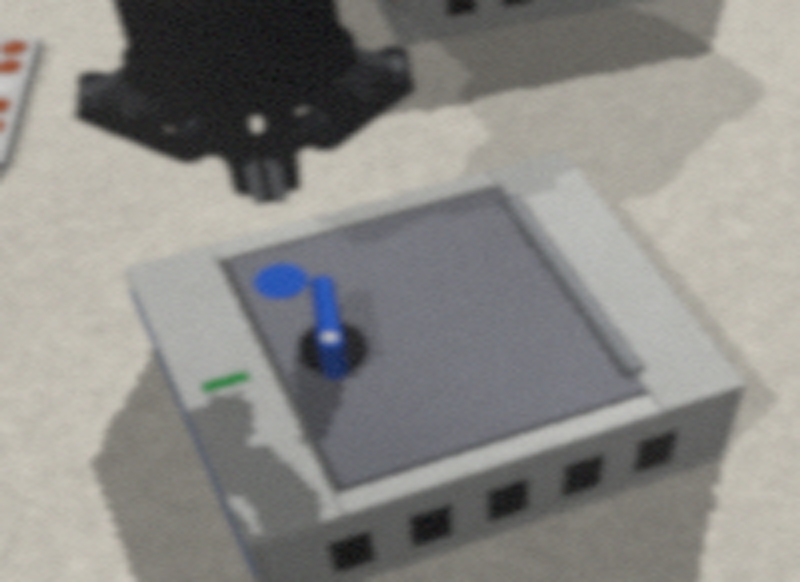

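Side view: the hatch lies flush in the frame. Its disc is at (281, 281) in the crop, the wing runs from (322, 280) to (333, 375), and the dot is at (329, 337). I'll check the model against these.

```bash
python3 - <<'E'
from h import *; import json
th=json.load(open("th.json"))
z=lambda u:((u-np.array([125,190]))*[4,3]).round(0)
print("disc",z(proj("side",world((-48,52,94),th))))
for k in(0.1,.2,.27,.35): print(k,"dot",z(proj("side",world(knob((0,-21,18),k),th))),"far",z(proj("side",world(knob((0,23,18),k),th))),"low near",z(proj("side",world(knob((0,-23,-20),k),th))))
print("axis base",z(proj("side",world((-42,0,97),th))))
for n,p in dict(FL=(-110,90,94),FR=(-110,-90,94),BR=(110,-90,94),BL=(110,90,94),HFL=(-66,76,94),HFR=(-66,-76,94)).items(): print(n,z(proj("side",world(p,th))))
E
```

```text
disc [282. 280.]
0.1 dot [339. 342.] far [314. 274.] low near [346. 380.]
0.2 dot [334. 343.] far [319. 273.] low near [341. 381.]
0.27 dot [330. 343.] far [323. 272.] low near [337. 381.]
0.35 dot [326. 344.] far [327. 272.] low near [333. 382.]
axis base [334. 347.]
FL [125. 265.]
FR [245. 546.]
BR [750. 385.]
BL [566. 149.]
HFL [228. 259.]
HFR [342. 487.]
```

The model agrees within about 2 px, with the knob at roughly 0.28. Next I'll move over it, open halfway and descend.

```bash
python3 -m pendant '[[0,8,24,0],[0,8,23,0],[0,0,0,0],[0,0,0,0]]' 0 40; python3 to.py 502 -285 116
```

```text
time_s: 7.55
position: [500.0, -284.2, 196.5]
eef_rot: [-1.954, 1.569, 2.893]
ft_force: [0.2, 0.8, -0.5]
finger_gap: 0.496
t 7.55 pos [ 500.  -284.2  196.5] tool shift [80.4  2.   1.1] jaw deg 7.7 x [-0.002  0.    -1.   ] F [ 0.2  0.8 -0.5] gap 0.496 q [-0.23  0.41  0.82  1.91 -0.36  0.97  0.88]
```

```bash
python3 -m pendant '[[15,2,1,0],[20,0,0,0],[20,0,0,0],[15,0,0,0],[10,0,0,0]]'; python3 to.py 502 -285 115;  python3 - <<'E'
from h import *
from cell import capture
import cv2
im=capture("side")[...,::-1]; cv2.imwrite("pics/side3.png",cv2.resize(im[190:384,125:325],None,fx=4,fy=3,interpolation=cv2.INTER_CUBIC))
E
```

```text
time_s: 8.18
position: [502.5, -285.3, 116.1]
eef_rot: [-1.806, 1.57, 3.041]
ft_force: [-0.2, 0.1, 1.1]
finger_gap: 0.501
t 8.18 pos [ 502.5 -285.3  116.1] tool shift [ 1.1 -0.4 -0.3] jaw deg 7.7 x [-0.001  0.    -1.   ] F [-0.2  0.1  1.1] gap 0.501 q [-0.15  0.52  0.73  1.97 -0.46  0.83  0.97]
```

View pics/side3.png

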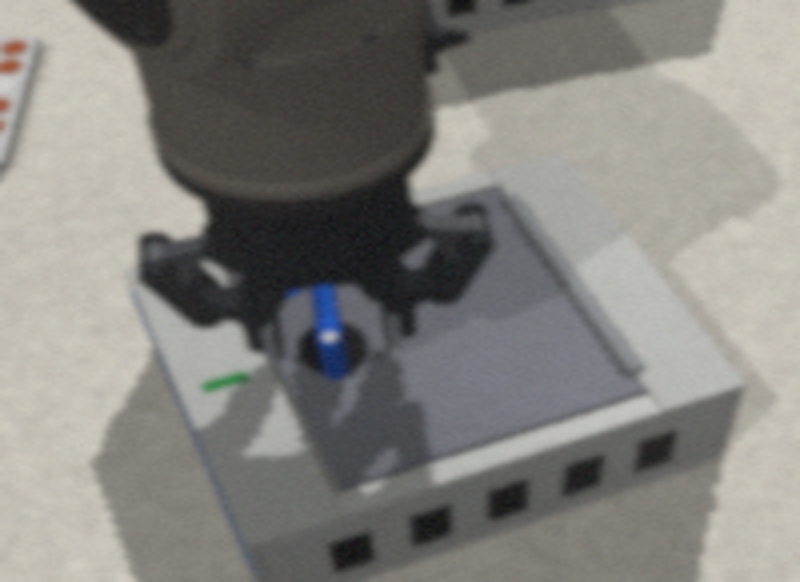

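The wing at (330, 335) is centred between the fingers at (255, 345) and (405, 335). Closing with a light grip.

```bash
python3 -m pendant '[[0,0,0,0],[0,0,0,0],[0,0,0,0],[0,0,0,0]]' -1 30; python3 to.py 502 -285 115
```

```text
time_s: 8.72
position: [501.8, -285.6, 117.9]
eef_rot: [-2.001, 1.57, 2.846]
ft_force: [-9.2, -1.0, 6.0]
finger_gap: 0.115
t 8.72 pos [ 501.8 -285.6  117.9] tool shift [ 2.9  0.3 -0.6] jaw deg 7.7 x [-0.001  0.    -1.   ] F [-9.2 -1.   6. ] gap 0.115 q [-0.15  0.51  0.73  1.97 -0.46  0.83  0.97]
```

```bash
python3 -m pendant '[[0,-1,0,0],[0,0,0,5],[0,0,0,8],[0,0,0,8]]'; python3 to.py 502 -285 115
```

```text
time_s: 9.22
position: [501.2, -285.7, 117.9]
eef_rot: [-2.226, 1.57, 2.25]
ft_force: [-8.2, 1.1, 6.2]
finger_gap: 0.109
t 9.22 pos [ 501.2 -285.7  117.9] tool shift [ 2.9  0.6 -0.9] jaw deg -13.6 x [-0.  0. -1.] F [-8.2  1.1  6.2] gap 0.109 q [-0.22  0.55  0.83  1.97 -0.54  0.85  0.67]
```

```bash
python3 -m pendant '[[0,0,0,8],[0,0,0,8],[0,0,0,8],[0,0,0,8],[0,0,0,8]]'; python3 to.py 502 -285 115
```

```text
time_s: 9.85
position: [500.4, -285.3, 117.8]
eef_rot: [-1.343, 1.569, 2.434]
ft_force: [-14.3, 4.5, 11.3]
finger_gap: 0.115
t 9.85 pos [ 500.4 -285.3  117.8] tool shift [ 2.8  0.7 -1.4] jaw deg -53.6 x [-0.002  0.001 -1.   ] F [-14.3   4.5  11.3] gap 0.115 q [-0.32  0.64  1.01  1.98 -0.69  0.92  0.11]
```

```bash
python3 -m pendant '[[0,-0.5,0.8,5],[0,0,0,5],[0,0,0,3],[0,0,0,0]]'; python3 to.py 502 -285 115
```

```text
time_s: 10.35
position: [500.2, -285.1, 117.8]
eef_rot: [-1.353, 1.569, 2.201]
ft_force: [-10.5, 4.8, 12.8]
finger_gap: 0.111
t 10.35 pos [ 500.2 -285.1  117.8] tool shift [ 2.8  0.7 -1.7] jaw deg -66.3 x [-0.001  0.001 -1.   ] F [-10.5   4.8  12.8] gap 0.111 q [-0.35  0.67  1.06  1.98 -0.74  0.94 -0.07]
```

```bash
python3 -m pendant '[[0,0,0,3],[0,0,0,0]]'; python3 -c "
from cell import readout;print(readout.read_state()['torque'])"; python3 to.py 502 -285 115;  python3 -m pendant '[[0,0,0,3],[0,0,0,0]]'; python3 -c "
from cell import readout;print(readout.read_state()['torque'])"; python3 to.py 502 -285 115
```

```text
time_s: 10.6
position: [500.1, -285.0, 117.8]
eef_rot: [-1.235, 1.569, 2.268]
ft_force: [-9.9, 6.2, 13.0]
finger_gap: 0.118
[1.1314736  2.33080178 0.75167573]
t 10.6 pos [ 500.1 -285.   117.8] tool shift [ 2.8  0.7 -1.8] jaw deg -69.3 x [-0.001  0.001 -1.   ] F [-9.9  6.2 13. ] gap 0.118 q [-0.36  0.68  1.07  1.98 -0.75  0.95 -0.11]
time_s: 10.85
position: [500.1, -285.0, 117.9]
eef_rot: [-1.087, 1.569, 2.365]
ft_force: [-11.3, 5.4, 14.9]
finger_gap: 0.114
[1.17883258 2.50822092 1.46754104]
t 10.85 pos [ 500.1 -285.   117.9] tool shift [ 2.9  0.6 -1.8] jaw deg -72.2 x [-0.001  0.001 -1.   ] F [-11.3   5.4  14.9] gap 0.114 q [-0.37  0.69  1.09  1.98 -0.76  0.96 -0.15]
```

The vertical torque is rising (0.75 to 1.47 N m), so the knob is at its stop. I'll ease back, open and lift.

```bash
python3 -m pendant '[[0,0,0,-3],[0,0,0,0]]'; python3 -m pendant '[[0,0,0,0],[0,0,0,0],[0,0,0,0],[0,0,0,0]]' 0.1; python3 to.py 502 -285 115
```

```text
time_s: 11.1
position: [500.1, -285.0, 117.8]
eef_rot: [-1.349, 1.569, 2.156]
ft_force: [-10.5, 5.4, 11.6]
finger_gap: 0.113
time_s: 11.6
position: [501.0, -285.5, 117.4]
eef_rot: [1.796, 1.571, -0.984]
ft_force: [-0.2, 0.9, -0.9]
finger_gap: 0.552
t 11.6 pos [ 501.  -285.5  117.4] tool shift [ 2.4 -0.1 -1.1] jaw deg -69.3 x [ 0. -0. -1.] F [-0.2  0.9 -0.9] gap 0.552 q [-0.36  0.68  1.07  1.98 -0.75  0.95 -0.11]
```

```bash
python3 -m pendant '[[-10,0,0,0],[-20,0,0,0],[-30,0,0,0],[-40,0,0,0],[-40,0,0,0]]'; python3 -m pendant '[[-40,0,0,0],[0,0,50,0],[0,0,50,0],[0,0,50,0],[0,0,30,0]]'; python3 to.py 502 -285 115;  python3 - <<'E'
from h import *
from cell import capture
import cv2
im=capture("side")[...,::-1]; cv2.imwrite("pics/side4.png",cv2.resize(im[190:384,125:325],None,fx=4,fy=3,interpolation=cv2.INTER_CUBIC))
cv2.imwrite("pics/side4f.png",im)
E
```

```text
time_s: 12.22
position: [500.6, -285.8, 259.9]
eef_rot: [2.241, 1.57, -0.54]
ft_force: [0.2, 1.0, -0.8]
finger_gap: 0.549
time_s: 12.85
position: [329.8, -350.6, 297.7]
eef_rot: [-2.565, 1.569, 0.935]
ft_force: [-0.6, 1.0, 0.2]
finger_gap: 0.55
t 12.85 pos [ 329.8 -350.6  297.7] tool shift [ 182.9   -0.9 -184. ] jaw deg -69.5 x [ 0.001  0.001 -1.   ] F [-0.6  1.   0.2] gap 0.55 q [-0.58  0.08  1.36  2.   -0.09  1.12 -0.39]
```

View pics/side4f.png

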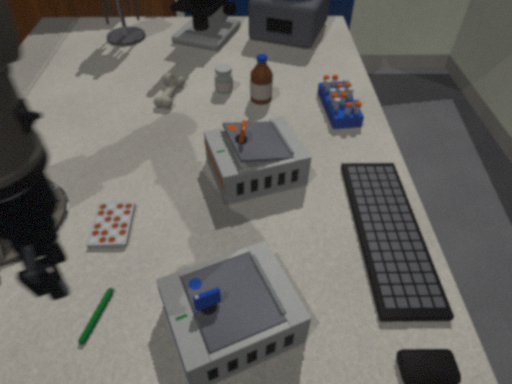

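View pics/side4.png

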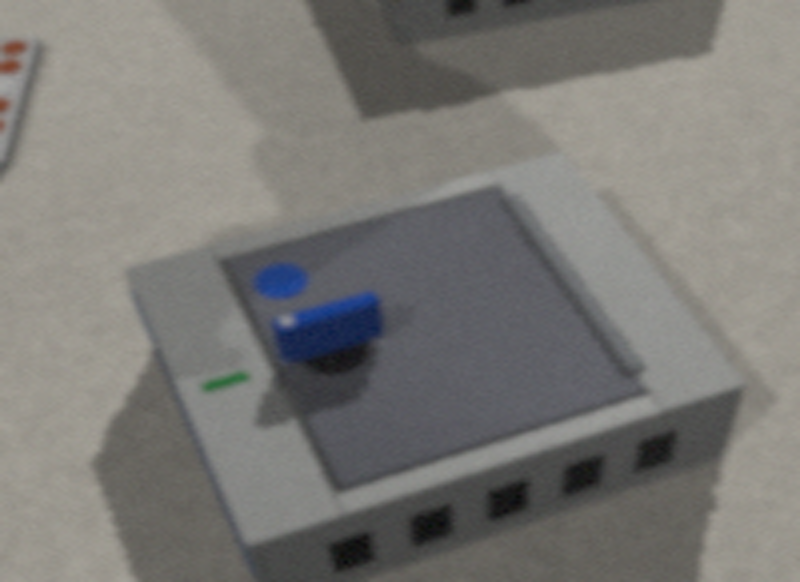

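```bash
python3 -m pendant '[[0,0,-25,0],[0,0,-25,0],[0,0,0,0],[0,0,0,0]]'; python3 to.py 502 -285 115; python3 - <<'E'
from h import *; import json
from cell import capture,spotter
th=json.load(open("th.json"))
z=lambda u:((u-np.array([125,190]))*[4,3]).round(0)
for k in(1.2,1.3,1.4,1.5,1.57): print(k,"dot",z(proj("side",world(knob((0,-21,18),k),th))),"far",z(proj("side",world(knob((0,23,18),k),th))))
for c in("side","top"):
    capture(c); print(c,[(round(d["score"],2),np.round(d["location"],1)) for d in spotter.trace(c,"orange_wing_end")[:2]])
E
```

```text
time_s: 13.4
position: [378.6, -332.0, 297.8]
eef_rot: [0.977, 1.571, -1.804]
ft_force: [0.3, 0.8, -0.4]
finger_gap: 0.551
t 13.4 pos [ 378.6 -332.   297.8] tool shift [ 182.7   -0.5 -132.1] jaw deg -69.3 x [-0. -0. -1.] F [ 0.3  0.8 -0.4] gap 0.551 q [-0.52  0.19  1.28  1.96 -0.2   1.13 -0.37]
1.2 dot [287. 333.] far [369. 283.]
1.3 dot [284. 331.] far [372. 285.]
1.4 dot [281. 328.] far [375. 288.]
1.5 dot [279. 325.] far [378. 291.]
1.57 dot [278. 323.] far [380. 294.]
side [(0.6, array([239.6, 135.9]))]
top [(0.87, array([183.9, 202.8]))]
```

The wing's slope in the picture (88, -25) matches the model at 1.57, and the orange wing hasn't moved (top view 184.5, 203 before and 183.9, 202.8 now). Handing in.

```bash
python3 -c "
from cell import robot;print(robot.sign_off())"
```

```text
the job is handed in; nothing more can be done
None
```

The blue box's hatch is shut and its knob is turned clockwise to the stop. I handed the job in at about 13.5 s; no verdict is reported.

- **Hatch:** I pressed on the blue disc with the gripper closed. It ended on a firm stop, peaking at about 55 N on the fingertips. After I lifted off, the hatch lay flush in the frame. The 40 N limit covers the arm and the gripper's body, so I don't expect this to count against it, but I could not confirm that. The wrist force stayed well under 120 N.
- **Knob:** I gripped the wing and turned it until the torque rose to about 1.5 N m at the stop. I then let go and moved clear. In the last side picture the wing's slope matches the model at 1.57 rad, with the white dot towards the green mark. The dot itself sits a few enlarged pixels (2 or 3 in the original) from where the model puts it.
- **Orange box:** In the top view, the detected wing end is within 1 px of where it was at the start. In the side view it shifted about 3 px, with a low-confidence score; I took that as detector noise, since the arm never went near that box after passing over it.
- **Robot at the end:** The arm stood clear of everything, with forces near zero.

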